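# Zero the gauge, then press a label holder home behind the lip and hold it

## Task

The label fixture measures how a label holder seats. First turn its dial knob until the pointer stands at the long zero mark; then take the large label holder (the one both wide and tall) out of the stand, slide it down upright behind the steel lip of the fixture's pocket and push it gently against the sprung seat until it is fully home. Finish while still holding it pressed home for the reading: do not let go, leave the pointer at zero and leave all the other things where they are.

Things in the scene. Friction and masses are not known exactly. Their poses are not given: they have to be found in the camera images.
- fixture: Aluminium base plate fixed to the table, 110 x 250 x 20 mm (x, y, z), z up; origin on the table, its plate reaches y -115 to +135 mm. At y = -60 mm stands the steel pocket, at y = +75 mm the round black dial housing (92 mm across, top 48 mm above the table) with white face and black ticks every 20 degrees; the long thick zero tick lies towards the fixture's +x.
- dial (a point): A point on the knob's vertical axis, 74 mm above the table, 10 mm below the top of its grip bar; axes as the fixture's.
- tare (a joint): Angle of the black dial knob, rad, positive counter-clockwise from above; 0 = pointer at the zero tick (fixture's +x), starts between 0.5 and 1.4. Range -0.6 to 1.7, slightly stiff (0.05 N m), stays where it is left. On a flat disc of 48 mm (top 54 mm above the table) stands a grip bar 44 mm long, 12 mm wide, 30 mm tall (54 to 84 mm above the table), lying along the pointer direction; a white line on the bar's top and a dark pointer on the disc show the pointing end.
- pocket (a point): Middle of the pocket at the height where the holder's underside is when fully home (26 mm above the table); axes as the fixture's. The pocket is open at the top: a slot 11 mm wide in x and 66 mm long in y, between a rear wall on +x (top 75 mm above the table, 8 mm thick) and the lip on -x (4 mm thick, straight up to 55 mm, then flared outwards up to 67 mm); end cheeks 8 mm thick, up to 55 mm.
- seat (a joint): How far the sprung white seat at the bottom of the pocket is pressed down, m: 0 = up (its top 34 mm above the table), 0.008 = against its stop (holder fully home). The spring gives about 3 N at the start of the travel and 8.5 N at the stop and lifts the holder again when it is let go.
- holder: The large label holder, loose, grey plastic plate with a paper card on both faces (both faces alike): 8 mm thick (its x), 60 mm wide (y), 85 mm tall (z), about 50 g; the lowest 10 mm is a foot of 6 x 50 mm. Origin at the centre of its underside. It stands upright in one of the stand's slots, its underside 8 mm above the table, parallel to the stand (which of the three varies).
- narrow: Another label holder, equally tall but only 36 mm wide, 8 mm thick, 85 mm tall; origin at its underside; leave alone.
- short: Another label holder, equally wide but only 60 mm tall, 60 mm wide, 8 mm thick; origin at its underside; leave alone.
- stand: White plastic stand fixed to the table, 46 x 240 x 30 mm (x, y, z), origin at the centre of its underside; three slots in a row along y, 75 mm apart, each 10 mm wide (x), 64 mm long (y), floor 8 mm above the table.
- tape: Loose paper tape ring, 72 mm across, 24 mm high, bystander; origin at its underside.
- forceps: Loose steel forceps lying on the table, 130 mm long, 8 mm high, bystander; origin at its middle.
- bowl: Loose steel bowl, 110 mm across, 45 mm high, bystander; origin at its underside.
- spray: Loose white bottle, 60 mm across, 160 mm high, bystander; origin at its underside.
- packet: Loose paper packet 100 x 70 x 30 mm, bystander; origin at its underside.
Mind the look-alikes: they are no part of the job. What is shaped like the holder but green or purple is not meant.

How it is judged:
By the outcome, as a careful person would: the job done as asked, in the order asked, and still so for the second after the job is handed in, while the arm keeps its last pose, push and grip.
It also fails if it takes over 51 s, if anything falls off the work surface, if the arm or the gripper's body presses on something with over 40 N, if the wrist force passes 120 N, or if a joint passes its speed limit or range.

## Robot

A 6-joint arm with a two-finger parallel gripper is mounted at the origin on the work surface. World frame = base frame: x ahead of the robot, y to its left, z up, the work surface at z = 0. Lengths are in mm, angles in rad, forces in N, time in s.
With the tool pointing down it reaches from about 325 to 850 mm from the base axis. Payload 15.5 kg.
Tool frame: the origin (TCP) lies midway between the tips of the shut fingers; the grasp point (between the pads) lies 19 mm behind it; z points along the fingers, y is the line along which they close (so a half turn about z gives the same grasp; the last joint's range is limited). The gripper opens to 91 mm and grips with 3 to 60 N. Pads are 32 mm wide; open, the fingers measure 118 mm over their backs; the gripper's body (76 mm by 178 mm) begins 60 mm behind the grasp point.
Start: joints at [1.042, 0.494, 1.345, -0, 1.302, -0.096], TCP at [262.697, 567.112, 178.215] pointing down, gripper open.
Joint ranges: [-2.91, 2.91], [-0.82, 2.16], [0.22, 2.67], [-1.22, 4.37], [0.12, 2.79], [-3.08, 3.08]. Speed limits (rad/s): [1.89, 1.89, 2.57, 3.01, 3.01, 3.01].

## Interface

Orientations are given as a 3x3 rotation matrix whose columns are the frame's x, y, z axes.
In Python, from cell import arm gives the robot as it stands. The module is installed in compiled form; this text tells all that it offers.
- The arm moves only by the tool play_rows, never from a script. Its argument "increments" is a list of rows, each a list of 3 entries, a list of its own where there are three numbers: the opening, from -1 (shut) to 1 (fully open), then the shift along the tool's x, y, z in mm, then the turn about the tool's z in rad. In form: [[fingers, [dx, dy, dz], spin], ...]. A call has 1 to 12 rows; each row shifts and turns the commanded pose from where the row before left it, along the tool's axes as they then stand; what a row does not reach is not made up. A row lasts 1/12 s, in which the tool goes at most 41.7 mm and 7.16 degrees, less where a joint would pass 70% of its speed; a pose out of reach is approached as far as the arm can. A call is refused whole if a number of a shift passes 41.7 or a number of a turn 0.125, either way. A call with a gripper value outside its range is refused whole. The fingers move at their own pace and stop on an object; the grip force is fixed at half the most. Time passes only in rows, so rows that do not move let the fingers close. It gives the time, the measured TCP pose, the force, the opening and the grip force at its end, in the units of the state.
- arm.get_obs(): the state, without advancing time (a new reading comes with each control period).
- arm.snapshot(name): name is "scene" or "top" or "wrist"; returns a dict with "color" (400x640x3 uint8, red, green, blue), "intrinsics" (3x3 intrinsics, pixels), "xyz" and "orientation" of the camera in the world; the wrist camera has in their place "mount" (4x4, takes a point from camera to tool coordinates, whose origin is the TCP and whose axes are the flange's). Camera axes: x right, y down, z forward; pixel columns grow to the right and rows downward; lengths in mm; the calibration is good to about 2 mm. A picture is of the moment at which its call begins: read the wrist's pose just before it. There is no depth.
- arm.hand_in(): hands the job in; it is judged then, once.
Trained networks look in the newest picture that a camera, given by its name, has taken for a name from the list of things; names that differ only in an ending like _2 or _b are one class to them, and where a whole thing is asked for, a point or a joint stands for the part that bears it (a point fixed in the world has none). Each returns a list of dicts, best first, with "p" (0 to 1); they miss things now and then, are a little off and sometimes report something else, mostly with a low value. They report only what shows in the picture. A call takes as long as a camera call. They do not tell look-alikes from the thing itself.
- arm.masks_of(camera, target): "pixels" (400x640 bool, what is visible of it) and "pixel" ([column, row] in pixels, amid what is visible of it).
The state is a dict: "time": time; "joint_pos": joint angles; "joint_vel": joint speeds; "joint_efforts": joint torques, N m; "position": TCP position; "tool_rot": TCP orientation; "ft_force": force on the tool from outside, world axes, zero at the start; "wrist_torque": the same for the moment, N m; "opening": finger opening in mm; "finger_force": force on a finger pad.
Only numpy, scipy, OpenCV 4.12 (cv2) and the standard library are available. Lean on these libraries where they do the work, as an engineer would, in place of code of your own. Each camera call takes 0.05 s, during which the arm holds its last target. There are 200 camera calls.

## Working session

There is one attempt and no reset: what is moved stays moved. The work goes in short steps, Python scripts to look and compute and a tool call to move; the robot and the scene stay as the last step left them, time stands still between calls to the robot, and variables do not carry over. Pictures are saved under pics/ and viewed, at most 10 in all, crops included, and the job is handed in when it is done.

Besides the shell and the picture viewer there is one more tool, called after "Call:" as name(argument=value, ...), one argument or row to a line, values as JSON. play_rows: Moves the arm, as the interface text tells. Its arguments: {"type":"object","properties":{"increments":{"type":"array"}},"required":["increments"]}

```bash
mkdir -p pics; cat > h.py <<'E'
import numpy as np,cv2
from cell import arm
def cam(s,obs=None):
    K=np.array(s["intrinsics"])
    if "mount" in s:
        M=np.array(s["mount"]);R=np.array(obs["tool_rot"]);t=np.array(obs["position"])
        return K,R@M[:3,:3],R@M[:3,3]+t
    return K,np.array(s["orientation"]),np.array(s["xyz"])
def ray(c,px,z):
    K,R,t=c; d=R@np.linalg.inv(K)@np.array([px[0],px[1],1.]); return t+d*(z-t[2])/d[2]
def proj(c,P):
    K,R,t=c; p=K@(R.T@(np.array(P,float)-t)); return p[:2]/p[2]
def shot(n,f=None):
    o=arm.get_obs(); s=arm.snapshot(n)
    im=np.array(s["color"])[:,:,::-1].copy()
    if f: cv2.imwrite("pics/"+f,im)
    return cam(s,o),im
E
python3 - <<'E'
from h import *
o=arm.get_obs();print(np.round(o["tool_rot"],3).tolist(),o["position"],o["opening"],o["time"])
for n in("top","scene"):
    c,im=shot(n,n+"0.png");print(n,c[2],np.round(c[1],2).tolist())
    for t in("fixture","dial","pocket","holder","narrow","short","stand"):
        for r in arm.masks_of(n,t)[:3]:print(n,t,round(r["p"],2),r["pixel"],r["pixels"].sum(),np.round(ray(c,r["pixel"],20)[:2]))
E
```

```text
[[-0.907, 0.42, -0.001], [0.42, 0.907, -0.001], [0.0, -0.001, -1.0]] [262.46466033 566.72689619 177.61738198] 91.20999374578399 0.0
top [ 305.49859781    9.52064057 1303.46019247] [[0.09, -0.97, 0.21], [-1.0, -0.08, 0.02], [-0.0, -0.21, -0.98]]
top fixture 0.72 [381.1, 199.4] 3077 [ 589. -163.]
top fixture 0.53 [240.3, 149.9] 311 [706. 272.]
top dial 0.73 [478.0, 196.4] 920 [ 623. -448.]
top pocket 0.62 [157.5, 235.3] 627 [426. 481.]
top pocket 0.58 [381.9, 201.4] 3078 [ 584. -165.]
top holder 0.71 [241.6, 246.0] 156 [416. 233.]
top holder 0.49 [270.3, 170.1] 138 [650. 174.]
top holder 0.47 [231.0, 207.1] 102 [528. 278.]
top narrow 0.66 [203.1, 199.7] 56 [543. 363.]
top short 0.58 [234.4, 208.7] 64 [524. 267.]
top stand 0.74 [236.7, 212.3] 1060 [514. 259.]
scene [1104.80372643 -494.38496536  885.43983781] [[0.68, 0.53, -0.5], [0.73, -0.5, 0.47], [-0.0, -0.68, -0.73]]
scene fixture 0.59 [272.0, 265.7] 3482 [ 598. -186.]
scene dial 0.75 [273.5, 264.6] 3580 [ 598. -181.]
scene pocket 0.79 [274.0, 262.2] 3571 [ 593. -175.]
scene holder 0.94 [370.7, 196.1] 386 [605. 197.]
scene holder 0.76 [350.7, 171.3] 263 [484. 235.]
scene holder 0.65 [273.1, 264.7] 3583 [ 597. -182.]
scene narrow 0.51 [385.0, 151.3] 159 [494. 396.]
scene short 0.7 [367.8, 167.1] 169 [508. 291.]
scene stand 0.73 [365.5, 165.9] 162 [499. 290.]
scene stand 0.6 [363.5, 178.0] 754 [534. 242.]
```

```bash
python3 - <<'E'
import cv2,numpy as np
a=cv2.imread("pics/top0.png")[120:290,130:530];b=cv2.imread("pics/scene0.png")[120:330,180:480]
cv2.imwrite("pics/a.png",cv2.resize(a,None,fx=2,fy=2,interpolation=3));cv2.imwrite("pics/b.png",cv2.resize(b,None,fx=2.6,fy=2.6,interpolation=3))
E
```

```text
(no output)
```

View pics/a.png

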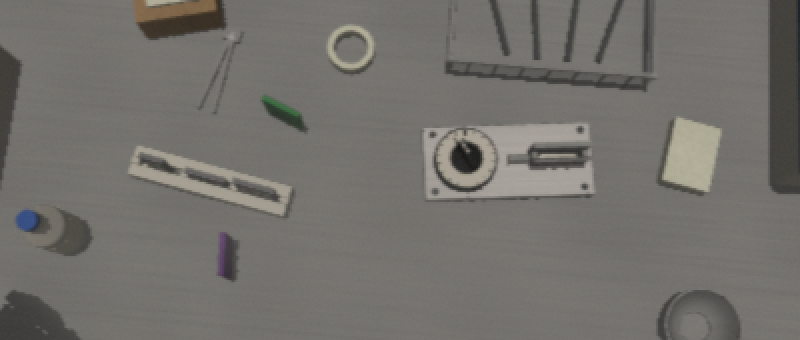

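View pics/b.png

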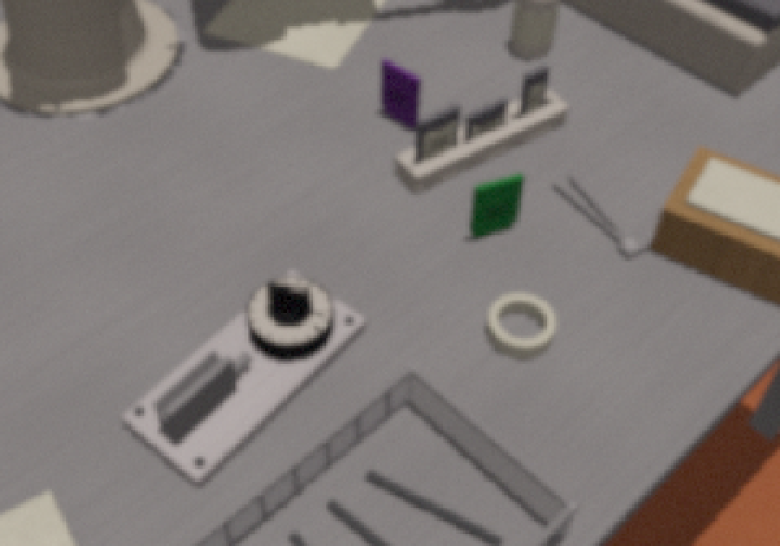

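Top crop (2x, offset 130,120): the stand runs from (136,147) to (290,200). The narrow holder is in its left slot, the short one in the middle, and the tall wide one in the right slot at crop (257,188), i.e. pixel (258,214). The fixture plate corners are near (423,128), (590,122), (594,194) and (426,200), with the dial on the left.
Possible mix-ups: narrow (208,200), short (234,208), green (270,172), purple (242,247). My choice is the grey one at (258,214), to be confirmed with a close crop.

```bash
python3 - <<'E'
from h import *
c,im=shot("top")
o=arm.get_obs();print(o["joint_pos"])
for nm,P,z in(("fix",[(423,128),(590,122),(594,194),(426,200)],20),("stand",[(136,147),(293,187),(286,216),(129,174)],30)):
    W=np.array([ray(c,(130+x/2,120+y/2),z)[:2] for x,y in P])
    yd=(W[0]-W[1]+W[3]-W[2])/2; xd=(W[0]-W[3]+W[1]-W[2])/2
    m=W.mean(0);a=np.arctan2(-yd[0],yd[1]);print(nm,W.round().tolist(),np.linalg.norm(yd),np.linalg.norm(xd),m,"yaw",a)
    e=np.array([-np.sin(a),np.cos(a)])
    if nm=="fix":
        O=m-10*e;print("origin",O,"dial",O+75*e,"pocket",O-60*e)
    else: print("slots",[(m+k*75*e).round(1).tolist() for k in(-1,0,1)])
E
```

```text
[ 1.04152508e+00  4.93559860e-01  1.34553361e+00 -1.24521575e-05
  1.30249980e+00 -9.54836075e-02]
fix [[626.0, -42.0], [657.0, -290.0], [548.0, -300.0], [518.0, -55.0]] 248.2925733021351 108.85800568698888 [ 587.27492584 -171.86021366] yaw 0.1233379227211371
origin [ 588.50518037 -181.78424882] dial [ 579.27827142 -107.35398514] pocket [ 595.88670754 -241.32845976]
stand [[558.0, 378.0], [519.0, 141.0], [475.0, 146.0], [517.0, 382.0]] 240.16898227491686 42.55342178926217 [517.22098108 261.79992201] yaw -0.16987725987581473
slots [[504.5, 187.9], [517.2, 261.8], [529.9, 335.7]]
```

Call:
play_rows(
  increments=[
    [1,[-28,-24,-5],0],
    [1,[-28,-24,-5],0],
    [1,[-28,-24,-5],0],
    [1,[-28,-24,-5],0],
    [1,[-28,-24,-5],0],
    [1,[-28,-24,-5],0],
    [1,[-28,-24,-5],0],
    [1,[-28,-24,-5],0],
    [1,[-28,-24,-5],0],
    [1,[-28,-24,-5],0],
    [1,[-28,-24,0],0],
    [1,[-28,-24,0],0],
  ],
)

```text
time: 1.85
position: [447.2, 162.9, 228.8]
tool_rot: [[-0.907, 0.42, 0.001], [0.42, 0.907, 0.0], [-0.001, 0.001, -1.0]]
ft_force: [1.3, 0.6, -0.3]
opening: 91.2
finger_force: 0.0
```

Call:
play_rows(
  increments=[
    [1,[-28,-24,0],0],
    [1,[-28,-24,0],0],
    [1,[-28,-24,0],0],
    [1,[-28,-24,0],0],
    [1,[-28,-24,0],0],
    [1,[-28,-24,0],0],
    [1,[-28,-24,0],0],
    [1,[-20,-16,0],0],
    [1,[0,0,0],0.12],
    [1,[0,0,0],0.12],
    [1,[0,0,0],0.12],
    [1,[0,0,0],0.12],
  ],
)

```text
time: 2.85
position: [565.1, -93.4, 228.1]
tool_rot: [[-0.606, 0.796, -0.0], [0.796, 0.606, 0.0], [0.0, -0.0, -1.0]]
ft_force: [0.3, -0.5, -1.0]
opening: 91.0
finger_force: 0.0
```

Call:
play_rows(
  increments=[
    [1,[0,0,0],0.12],
    [1,[0,0,0],0.12],
    [1,[0,0,0],0.12],
    [1,[0,0,0],0.12],
    [1,[0,0,0],0.12],
    [1,[0,0,0],0.12],
    [1,[0,0,0],0.12],
    [1,[0,0,0],0.12],
    [1,[0,0,0],0.12],
    [1,[0,0,0],0.12],
    [1,[0,0,0],0],
    [1,[0,0,0],0],
  ],
)

```text
time: 3.85
position: [565.2, -93.2, 228.3]
tool_rot: [[0.513, 0.858, 0.0], [0.858, -0.513, -0.0], [0.0, 0.0, -1.0]]
ft_force: [0.1, 0.0, -0.4]
opening: 91.1
finger_force: 0.0
```

```bash
python3 - <<'E'
from h import *
o=arm.get_obs();print(np.round(o["tool_rot"],3).tolist(),o["position"],o["time"],o["ft_force"],o["joint_pos"])
c,im=shot("wrist","w1.png");print(c[2],c[0].tolist(),c[1].round(2).tolist())
for p in((579.3,-107.4,84),):print(proj(c,p))
for r in arm.masks_of("wrist","dial")[:2]:print(r["p"],r["pixel"],r["pixels"].sum())
E
```

```text
[[0.513, 0.858, 0.0], [0.858, -0.513, -0.0], [0.0, 0.0, -1.0]] [565.1994422  -93.18099704 228.26862822] 3.85 [ 0.0996564   0.00299207 -0.41135756] [-2.67630043e-01  3.74452998e-01  1.40626928e+00  3.37776589e-06
  1.36076701e+00  2.71486217e-01]
[608.70399668 -21.12541905 434.68753122] [[278.56856341068266, 0.0, 315.030867951641], [0.0, 278.56856341068266, 195.209534179111], [0.0, 0.0, 1.0]] [[0.86, -0.49, -0.15], [-0.51, -0.82, -0.25], [0.0, 0.3, -0.96]]
[329.49634175 180.86661121]
0.8 [348.7, 188.0] 9607
```

View pics/w1.png

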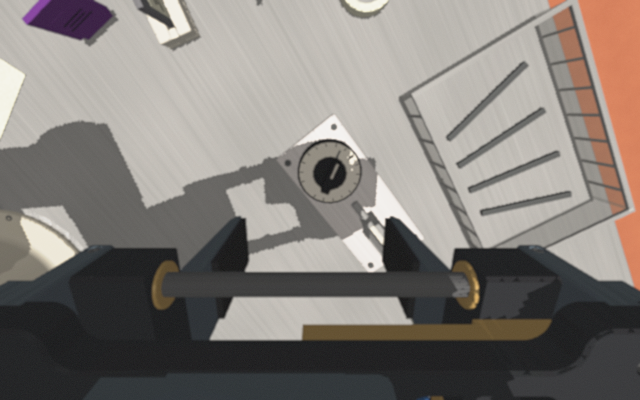

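The wrist view shows the dial housing centred near (330,171), with the knob bar and white line close to (333,171). I'll zoom in on it.

```bash
python3 - <<'E'
import cv2
im=cv2.imread("pics/w1.png")[105:245,250:430]
cv2.imwrite("pics/w1c.png",cv2.resize(im,None,fx=4.4,fy=4.28,interpolation=3)[:600,:800])
E
```

```text
(no output)
```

View pics/w1c.png

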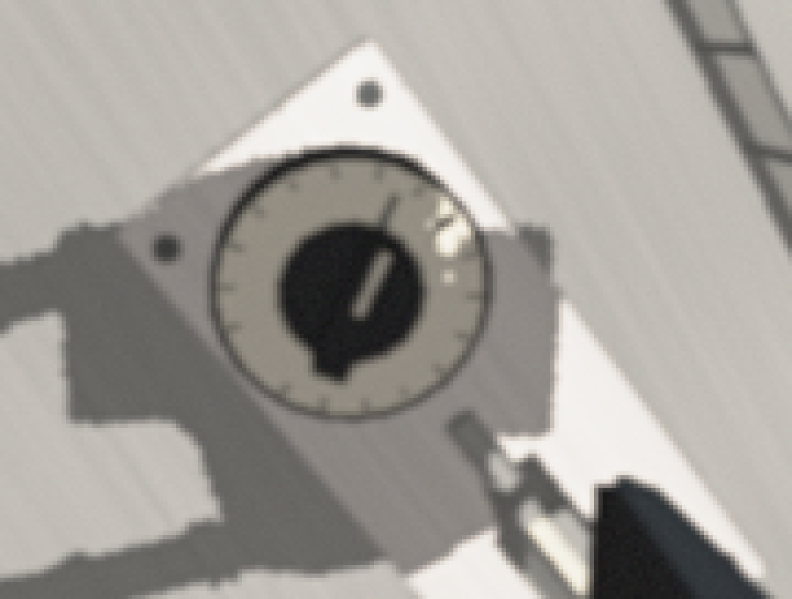

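```bash
python3 - <<'E'
from h import *
o=arm.get_obs();s=arm.snapshot("wrist");c=cam(s,o)
f=lambda x,y,z:ray(c,(250+x/4.4,105+y/4.28),z)[:2]
C=f(350,282,48);a=f(358,315,84);b=f(387,252,84);t=f(445,222,48);p=f(395,198,54)
e1=f(370,38,20);e2=f(118,232,20)
print("C",C,"line",a,b,"ptr",p,"tick",t,"corners",e1,e2,np.linalg.norm(e1-e2))
an=lambda v:np.arctan2(v[1],v[0])
print("line",an(b-a),"ptr",an(p-C),"tick",an(t-C),"edge",an(e1-e2))
e3=f(765,560,20);print("yedge",an(e1-e3)-np.pi/2)
E
```

```text
C [ 583.59701854 -103.66097474] line [ 582.88556388 -105.99846003] [599.66883879 -93.56544898] ptr [609.5715255  -85.85623284] tick [ 619.38024575 -101.78882456] corners [628.75135272 -40.94626782] [522.79088736 -53.74215922] 106.73029118241946
line 0.6375855603797524 ptr 0.6009074893136254 tick 0.052271550533288566 edge 0.12017905219332245
yedge 0.12969823921418144
```

Call:
play_rows(
  increments=[
    [0.2,[0,10,0],0.1],
    [0.2,[-1,11,0],0.1],
    [0,[0,0,20],0.1],
    [0,[0,0,30],0.1],
    [0,[0,0,30],0],
    [0,[0,0,30],0],
    [0,[0,0,25],0],
    [0,[0,0,17],0],
    [0,[0,0,10],0],
    [0,[0,0,5],0],
    [0,[0,0,0],0],
    [0,[0,0,0],0],
  ],
)

```text
time: 5.0
position: [582.5, -105.9, 62.0]
tool_rot: [[0.809, 0.588, 0.001], [0.588, -0.809, -0.0], [0.001, 0.001, -1.0]]
ft_force: [1.1, 0.5, 0.0]
opening: 45.6
finger_force: 0.0
```

Call:
play_rows(
  increments=[
    [-0.5,[0,0,0],0],
    [-0.6,[0,0,0],0],
    [-0.7,[0,0,0],0],
    [-0.8,[0,0,0],0],
    [-0.9,[0,0,0],0],
    [-1,[0,0,0],0],
    [-1,[0,0,0],0],
    [-1,[0,0,0],0],
  ],
)

```text
time: 5.67
position: [581.9, -105.8, 61.2]
tool_rot: [[0.809, 0.587, -0.0], [0.587, -0.809, 0.0], [0.0, -0.0, -1.0]]
ft_force: [-1.3, 0.4, 0.0]
opening: 0.3
finger_force: 0.0
```

```bash
python3 - <<'E'
from h import *
c,im=shot("wrist","w2.png");print(proj(c,arm.get_obs()["position"]))
c2,i2=shot("scene")
cv2.imwrite("pics/w2c.png",np.hstack([im[100:360,140:500],cv2.resize(i2[180:330,200:380],(440,260),interpolation=3)]))
E
```

```text
[314.2970395  219.61661666]
```

View pics/w2c.png

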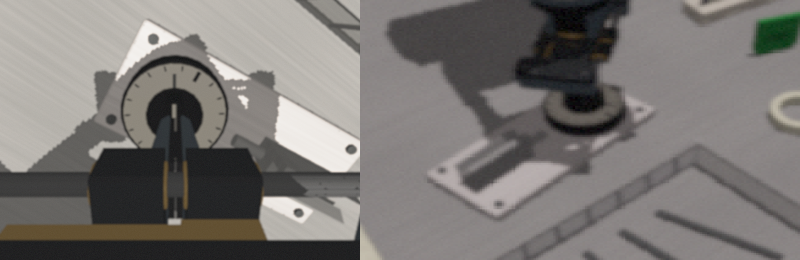

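The wrist crop shows the long zero tick at crop (197,75) and the pointer at (173,80). The fingers sit around the bar, but the opening reads 0.3, so I'll re-read the state and zoom in.

```bash
python3 - <<'E'
from h import *
o=arm.get_obs();print(o["opening"],o["finger_force"],o["ft_force"],o["wrist_torque"],o["time"])
im=cv2.imread("pics/w2.png")[140:330,220:420];cv2.imwrite("pics/w2d.png",cv2.resize(im,(630,600),interpolation=3))
E
```

```text
0.45535251884211425 0.0 [0.0845816  0.27431249 0.52738964] [-0.05956787  0.12891448  0.00638552] 5.7667
```

View pics/w2d.png

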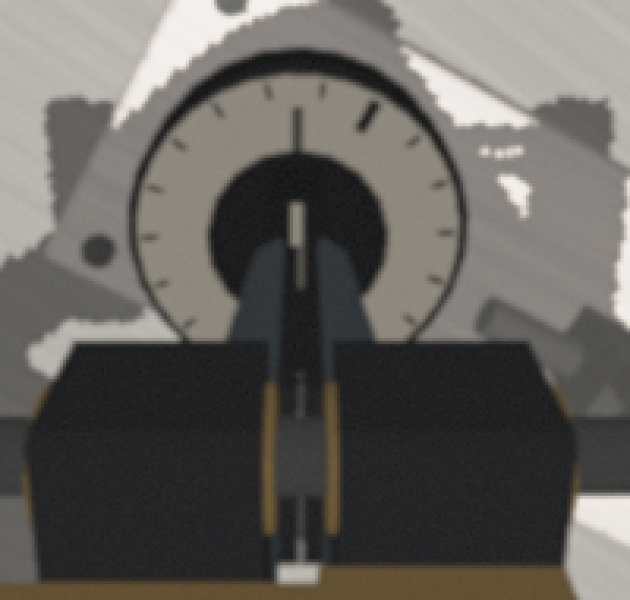

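The image shows the bar held between the fingers and the pointer lined up with the tool, so I'll trust that over the opening reading. Now I'll turn the knob clockwise by about 0.50 rad.

Call:
play_rows(
  increments=[
    [-1,[0,0,0],0.05],
    [-1,[0,0,0],0.05],
    [-1,[0,0,0],0.05],
    [-1,[0,0,0],0.05],
    [-1,[0,0,0],0.05],
    [-1,[0,0,0],0.05],
    [-1,[0,0,0],0.05],
    [-1,[0,0,0],0.05],
    [-1,[0,0,0],0.05],
    [-1,[0,0,0],0.05],
    [-1,[0,0,0],0],
    [-1,[0,0,0],0],
  ],
)

```text
time: 6.77
position: [581.9, -105.8, 61.2]
tool_rot: [[0.992, 0.129, -0.0], [0.129, -0.992, 0.0], [-0.0, -0.0, -1.0]]
ft_force: [0.2, -0.6, -0.3]
opening: 0.9
finger_force: 0.0
```

```bash
python3 - <<'E'
from h import *
c,im=shot("wrist","w3.png");o=arm.get_obs();print(o["wrist_torque"],o["position"])
cv2.imwrite("pics/w3c.png",cv2.resize(im[130:250,230:400],(765,540),interpolation=3))
E
```

```text
[-0.03465298  0.1396569   0.00757896] [ 581.93784636 -105.74149765   61.21477397]
```

View pics/w3c.png

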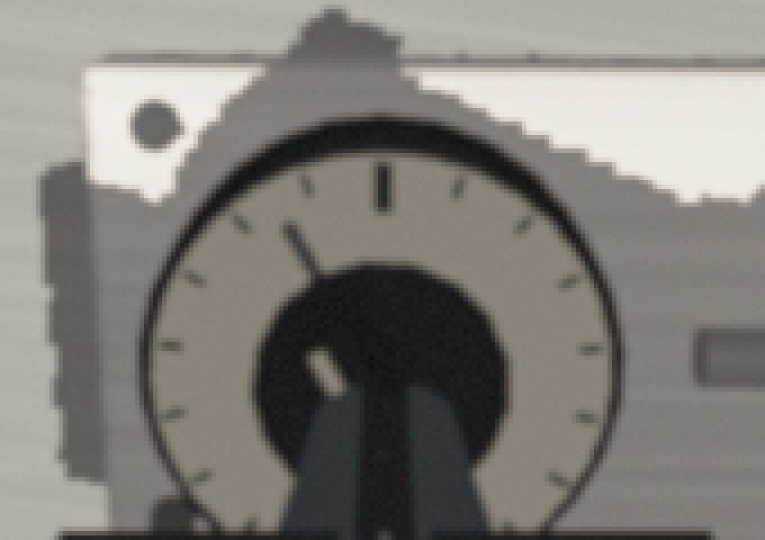

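The wrist crop shows the pointer at (300,250) still on its old side of the zero tick at (383,190). The fingers turned freely with no torque, so they never held the bar. I'll check from the scene camera with the expected TCP and knob points marked.

```bash
python3 - <<'E'
from h import *
c,im=shot("scene");p=np.array(arm.get_obs()["position"])
u,v=proj(c,p);x0,y0=int(u)-50,int(v)-55
z=cv2.resize(im[y0:y0+90,x0:x0+110],None,fx=6.5,fy=6.5,interpolation=3)
for P,col in((p,(0,0,255)),(p+[0,0,60],(0,0,255)),([583,-105,84],(0,255,0)),([583,-105,54],(255,255,0))):
    q=(proj(c,P)-[x0,y0]+.5)*6.5;print(q);cv2.circle(z,tuple(int(k) for k in q),3,col,-1)
cv2.imwrite("pics/s3.png",z)
E
```

```text
[331.2296071  362.93167615]
[323.59162479 268.86841931]
[331.50169343 328.64847222]
[335.13720662 374.20556492]
```

View pics/s3.png

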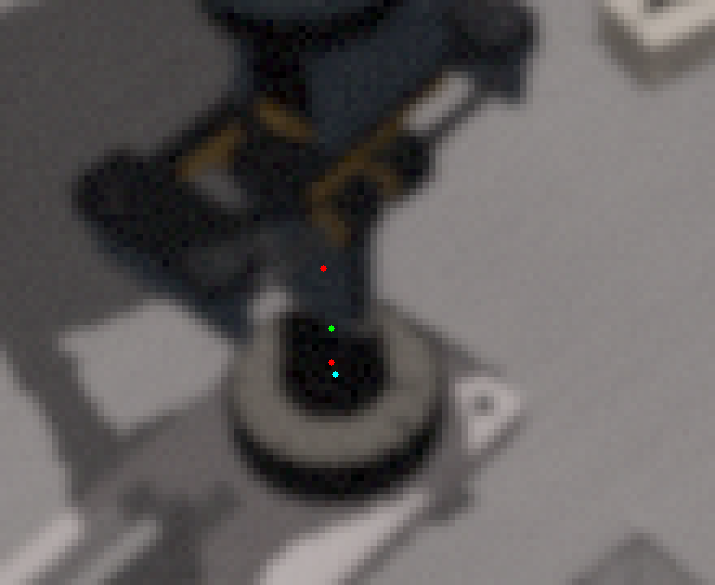

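The marks show the real fingertips ending at about row 320. That is above the bar's top (green mark, row 328), so the true tip height is roughly 25 mm above the reported 61 and the fingers closed over the bar. I'll turn back, open, go 22 mm lower and grip again.

Call:
play_rows(
  increments=[
    [0,[0,0,0],-0.125],
    [0,[0,0,0],-0.125],
    [0,[0,0,0],-0.125],
    [0,[0,0,0],-0.125],
    [0,[0,0,0],0],
    [0,[0,0,0],0],
    [0,[0,0,0],0],
    [0,[0,0,5],0],
    [0,[0,0,5],0],
    [0,[0,0,4],0],
    [0,[0,0,0],0],
  ],
)

```text
time: 7.78
position: [581.2, -105.5, 46.0]
tool_rot: [[0.81, 0.587, -0.002], [0.587, -0.81, 0.0], [-0.001, -0.001, -1.0]]
ft_force: [-0.3, -0.5, -0.4]
opening: 45.6
finger_force: 0.0
```

Call:
play_rows(
  increments=[
    [0,[0,0,4],0],
    [0,[0,0,4],0],
    [0,[0,0,0],0],
    [-0.5,[0,0,0],0],
    [-0.7,[0,0,0],0],
    [-0.8,[0,0,0],0],
    [-0.9,[0,0,0],0],
    [-1,[0,0,0],0],
    [-1,[0,0,0],0],
    [-1,[0,0,0],0],
  ],
)

```text
time: 8.62
position: [581.6, -105.2, 39.4]
tool_rot: [[0.809, 0.587, -0.001], [0.587, -0.809, 0.001], [-0.0, -0.001, -1.0]]
ft_force: [-2.1, 5.0, 4.5]
opening: 11.6
finger_force: 30.0
```

Gripped: the opening reads 11.6 mm and the finger force 30 N. Now I'll turn it.

Call:
play_rows(
  increments=[
    [-1,[0,0,0],0.05],
    [-1,[0,0,0],0.05],
    [-1,[0,0,0],0.05],
    [-1,[0,0,0],0.05],
    [-1,[0,0,0],0.05],
    [-1,[0,0,0],0.05],
    [-1,[0,0,0],0.05],
    [-1,[0,0,0],0.05],
    [-1,[0,0,0],0.05],
    [-1,[0,0,0],0.05],
    [-1,[0,0,0],0],
    [-1,[0,0,0],0],
  ],
)

```text
time: 9.62
position: [581.6, -105.3, 39.4]
tool_rot: [[0.992, 0.129, -0.001], [0.129, -0.992, 0.001], [-0.0, -0.001, -1.0]]
ft_force: [-2.4, 4.9, 5.2]
opening: 11.6
finger_force: 30.0
```

```bash
python3 - <<'E'
from h import *
c,im=shot("wrist","w4.png");o=arm.get_obs();print(o["wrist_torque"],o["position"],o["opening"])
cv2.imwrite("pics/w4c.png",cv2.resize(im[130:250,230:400],(765,540),interpolation=3))
# dark blobs in ring near the tick/pointer, in rows above disc
g=cv2.cvtColor(im,cv2.COLOR_BGR2GRAY)
for r in range(155,200,2): print(r,g[r,295:335:1].tolist())
E
```

```text
[ 0.84758346  0.65969448 -0.06169817] [ 581.58121636 -105.25618204   39.35013243] 11.420086416664326
155 [129, 129, 129, 131, 128, 131, 128, 128, 130, 128, 128, 129, 129, 126, 130, 128, 127, 128, 127, 130, 128, 127, 129, 129, 128, 129, 128, 129, 127, 127, 126, 126, 127, 127, 129, 128, 125, 127, 149, 198]
157 [130, 131, 132, 131, 131, 131, 130, 131, 130, 130, 132, 132, 132, 131, 131, 131, 131, 129, 130, 128, 129, 128, 129, 129, 129, 129, 129, 131, 130, 130, 130, 129, 130, 131, 130, 130, 129, 130, 132, 146]
159 [130, 132, 132, 132, 130, 128, 127, 123, 119, 114, 114, 113, 111, 110, 110, 108, 102, 96, 90, 86, 81, 85, 89, 94, 102, 107, 110, 110, 111, 112, 117, 121, 124, 126, 128, 129, 129, 132, 130, 129]
161 [127, 124, 118, 111, 99, 84, 74, 63, 54, 47, 44, 42, 37, 33, 32, 30, 29, 29, 26, 24, 26, 25, 25, 27, 28, 33, 36, 33, 33, 44, 51, 54, 62, 67, 73, 87, 100, 111, 116, 122]
163 [81, 66, 53, 41, 32, 27, 25, 23, 24, 25, 25, 30, 25, 24, 26, 22, 23, 25, 24, 29, 23, 28, 24, 25, 23, 23, 22, 25, 22, 25, 24, 18, 23, 23, 27, 28, 31, 39, 54, 68]
165 [26, 25, 21, 22, 27, 25, 25, 21, 24, 28, 24, 27, 
[... 2703 characters left out ...]
, 136, 135, 136, 138, 135, 138, 133, 110, 75, 64, 88, 118, 133, 138, 137, 136, 138, 136, 135, 136, 136, 136, 137, 135, 136, 136, 137, 135, 136]
195 [135, 136, 135, 137, 135, 137, 135, 137, 136, 135, 133, 133, 131, 129, 123, 119, 118, 111, 91, 63, 55, 73, 98, 113, 118, 123, 127, 131, 132, 133, 135, 137, 136, 137, 136, 137, 136, 134, 137, 133]
197 [135, 137, 136, 137, 135, 133, 125, 116, 102, 89, 79, 75, 69, 63, 56, 49, 43, 38, 35, 32, 29, 29, 37, 39, 46, 53, 60, 63, 73, 78, 88, 98, 108, 119, 129, 133, 135, 137, 137, 135]
199 [135, 136, 133, 125, 112, 94, 71, 50, 35, 28, 30, 25, 25, 28, 26, 28, 24, 30, 28, 26, 30, 29, 28, 27, 25, 29, 28, 25, 29, 24, 29, 31, 38, 53, 77, 101, 118, 128, 133, 135]
```

The pointer (column about 314.9) lines up with the zero tick (column about 315.2), well within 1 degree. I'll release, go up and head for the stand.

Call:
play_rows(
  increments=[
    [-0.7,[0,0,0],0],
    [-0.5,[0,0,0],0],
    [-0.3,[0,0,0],0],
    [-0.3,[0,0,-8],0],
    [-0.2,[0,0,-20],0],
    [-0.2,[0,0,-37],0],
    [0,[0,0,-38],0],
    [0,[0,0,-38],0],
    [0.2,[-4,-30,0],-0.12],
    [0.3,[0,-30,0],-0.12],
  ],
)

```text
time: 10.5
position: [568.4, -48.1, 183.3]
tool_rot: [[0.932, 0.362, 0.005], [0.362, -0.932, -0.001], [0.005, 0.003, -1.0]]
ft_force: [-0.7, 0.6, -1.5]
opening: 55.7
finger_force: 0.0
```

```bash
cat > mv.py <<'E'
import sys
from h import *
# target x y yaw(tool x) -> tool-frame shift before spin, spin
o=arm.get_obs();R=np.array(o["tool_rot"]);p=np.array(o["position"])
x,y,yaw=map(float,sys.argv[1:4])
d=R.T@(np.array([x,y,p[2]])-p);s=np.arctan2(R[1,0],R[0,0])-yaw
print(p,d.round(1),"spin",(s+np.pi)%(2*np.pi)-np.pi)
E
python3 mv.py 504.5 187.9 1.40; python3 - <<'E'
from h import *
c,im=shot("top","t2.png")
g=cv2.cvtColor(im,cv2.COLOR_BGR2GRAY)
cv2.imwrite("pics/t2c.png",cv2.resize(im[170:230,330:400],None,fx=8,fy=8,interpolation=3))
E
```

```text
[568.35968243 -48.10095327 183.29624795] [  26.  -243.1   -0.6] spin -1.0292393424082618
```

Call:
play_rows(
  increments=[
    [0.2,[3,-30,0],0],
    [0.2,[3,-30,0],0],
    [0.2,[3,-30,0],0],
    [0.2,[3,-30,0],0],
    [0.2,[3,-30,0],0],
    [0.2,[3,-30,0],0],
    [0.2,[3,-30,0],0],
    [0.2,[4,-30,0],0],
    [0.2,[0,0,0],-0.12],
    [0.2,[0,0,0],-0.12],
    [0.2,[0,0,0],-0.12],
    [0.2,[0,0,0],-0.12],
  ],
)

```text
time: 11.55
position: [503.8, 185.7, 180.7]
tool_rot: [[0.657, 0.754, 0.0], [0.754, -0.657, -0.0], [0.0, 0.0, -1.0]]
ft_force: [-0.3, 0.2, -1.0]
opening: 54.9
finger_force: 0.0
```

Call:
play_rows(
  increments=[
    [0.2,[0,0,0],-0.12],
    [0.2,[0,0,0],-0.12],
    [0.2,[0,0,0],-0.12],
    [0.2,[0,0,0],-0.12],
    [0.2,[0,0,0],-0.07],
    [0.2,[0,0,0],0],
    [0.2,[0,0,0],0],
  ],
)

```text
time: 12.13
position: [503.9, 185.5, 180.6]
tool_rot: [[0.175, 0.985, 0.0], [0.985, -0.175, -0.0], [0.0, 0.0, -1.0]]
ft_force: [-0.6, -0.1, -0.7]
opening: 55.0
finger_force: 0.0
```

```bash
python3 mv.py 504.5 187.9 1.40; python3 - <<'E'
from h import *
c,im=shot("wrist","w5.png")
print(proj(c,(504.5,187.9,93)),proj(c,(517.2,261.8,68)))
for t in("holder","short","narrow","stand"):
  for r in arm.masks_of("wrist",t)[:3]:
    y,x=np.where(r["pixels"]);print(t,r["p"],r["pixel"],r["pixels"].sum(),x.min(),x.max(),y.min(),y.max())
a=cv2.resize(im,(640,400));b=cv2.resize(cv2.imread("pics/t2.png")[180:220,335:385],(150,120),interpolation=3)
cv2.imwrite("pics/w5c.png",im)
E
```

```text
[503.88369517 185.45875596 180.57685322] [2.5 0.2 0. ] spin -0.00474397396919457
[314.68503937 186.85444788] [314.43180605 115.1119679 ]
holder 0.96 [315.5, 175.5] 461 313 321 147 208
holder 0.95 [416.5, 176.5] 1578 396 437 150 209
holder 0.92 [232.3, 160.1] 719 200 262 150 176
short 0.94 [317.1, 110.1] 379 314 320 82 137
short 0.56 [359.9, 316.0] 317 351 375 306 324
narrow 0.86 [319.9, 33.6] 486 313 323 5 62
stand 0.9 [312.0, 93.3] 6412 296 338 0 203
stand 0.72 [317.5, 115.2] 332 314 320 83 138
stand 0.41 [361.3, 316.6] 343 351 376 306 324
```

View pics/w5c.png

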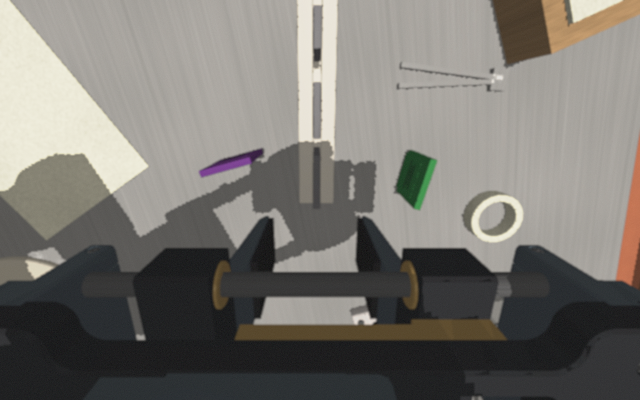

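The wrist view shows the tall holder in the near slot at (316,147–208). The short one is at (317,110), narrow at (320,34), purple at (232,160) and green at (417,176). The choice stands: grey, wide and tall, in the near end slot. Next I'll check where it lies along the slot.

```bash
python3 - <<'E'
from h import *
o=arm.get_obs();s=arm.snapshot("wrist");c=cam(s,o)
e=np.array([.169,.986,0]);H=np.array([504.5,187.9,0])
for dz in(0,15,25):
  c2=(c[0],c[1],c[2]+[0,0,dz])
  print(dz,"top ends",[proj(c2,H+k*30*e+[0,0,93]).round(1).tolist() for k in(-1,1)],"short top",[proj(c2,H+75*e+k*30*e+[0,0,68]).round(1).tolist() for k in(-1,1)],"stand end -y",[proj(c2,H-45*e+[0,0,30]+k*23*np.array([.986,-.169,0])).round(1).tolist() for k in(-1,1)])
im=np.array(s["color"]).astype(int)
print(im[140:216:3,317].sum(1)//3)
print(im[190,295:340].sum(1)//3)
E
```

```text
0 top ends [[314.9, 212.7], [314.7, 159.7]] short top [[314.7, 142.7], [314.5, 85.9]] stand end -y [[298.0, 206.5], [331.9, 206.4]]
15 top ends [[314.9, 208.1], [314.7, 157.4]] short top [[314.7, 141.2], [314.5, 86.9]] stand end -y [[298.6, 203.0], [331.3, 202.9]]
25 top ends [[314.9, 205.3], [314.7, 155.9]] short top [[314.7, 140.3], [314.5, 87.6]] stand end -y [[299.0, 200.7], [330.9, 200.7]]
[223 127 107  55  57  63  69  70  68  69  70  70  69  68  69  68  70  68
  69  69  68  68  67  82  91  89]
[ 88  86  87  92 105 117 122 121 121 121 122 122 121 122 123 121 117 108
  88  74  70  69  71  69  77  97 116 121 122 121 121 120 121 120 122 121
 121 117 105  92  89  87  87  88  89]
```

Call:
play_rows(
  increments=[
    [0.2,[4,1.5,0],0],
    [0.2,[0,0,35],0],
    [0.1,[0,0,35],0],
    [0,[0,0,30],0],
    [0,[0,0,20],0],
    [0,[0,0,12],0],
    [0,[0,0,6],0],
    [0,[0,0,3],0],
    [0,[0,0,0],0],
    [-0.4,[0,0,0],0],
  ],
)

```text
time: 13.27
position: [506.6, 189.4, 39.9]
tool_rot: [[0.172, 0.985, 0.001], [0.985, -0.172, 0.0], [0.0, 0.001, -1.0]]
ft_force: [-0.0, 0.2, 0.1]
opening: 41.4
finger_force: 0.0
```

Call:
play_rows(
  increments=[
    [-0.6,[0,0,0],0],
    [-0.7,[0,0,0],0],
    [-0.8,[0,0,0],0],
    [-0.9,[0,0,0],0],
    [-1,[0,0,0],0],
    [-1,[0,0,0],0],
    [-1,[0,0,0],0],
    [-1,[0,0,0],0],
  ],
)

```text
time: 13.93
position: [506.2, 189.2, 39.4]
tool_rot: [[0.172, 0.985, 0.0], [0.985, -0.172, 0.0], [0.0, 0.0, -1.0]]
ft_force: [-0.4, -0.2, 5.4]
opening: 7.9
finger_force: 30.0
```

Call:
play_rows(
  increments=[
    [-1,[0,0,-5],0],
    [-1,[0,0,-12],0],
    [-1,[0,0,-25],0],
    [-1,[0,0,-35],0],
    [-1,[0,0,-35],0],
    [-1,[0,0,-33],0],
    [-1,[-18,7,0],0],
    [-1,[-36,14,0],0],
    [-1,[-36,14,0],0],
    [-1,[-36,14,0],0],
    [-1,[-36,14,0],0],
    [-1,[-36,14,0],0],
  ],
)

```text
time: 14.93
position: [547.6, -20.9, 184.5]
tool_rot: [[0.172, 0.985, -0.0], [0.985, -0.172, 0.0], [0.0, -0.0, -1.0]]
ft_force: [0.7, -0.4, -0.4]
opening: 7.7
finger_force: 30.0
```

Call:
play_rows(
  increments=[
    [-1,[-36,14,0],0],
    [-1,[-36,14,0],0],
    [-1,[-36,14,0],0],
    [-1,[-36,14,0],0],
    [-1,[-36,14,0],0],
    [-1,[-36,14,0],0],
    [-1,[-36,14,0],0],
    [-1,[-36,14,0],0],
    [-1,[-15,6,0],-0.1],
    [-1,[0,0,0],-0.1],
    [-1,[0,0,0],-0.1],
    [-1,[0,0,0],0],
  ],
)

```text
time: 15.93
position: [611.5, -338.2, 184.0]
tool_rot: [[-0.131, 0.991, -0.001], [0.991, 0.131, 0.0], [0.001, -0.001, -1.0]]
ft_force: [0.3, 0.4, 0.3]
opening: 7.6
finger_force: 30.0
```

```bash
python3 mv.py 598.5 -239.5 1.698; python3 - <<'E'
from h import *
o=arm.get_obs();print(o["ft_force"],o["opening"])
c,im=shot("wrist","w6.png")
yw=.127;ex=np.array([np.cos(yw),np.sin(yw),0]);ey=np.array([-np.sin(yw),np.cos(yw),0]);P=np.array([598.5,-239.5,0])
for dz in(0,25):
  c2=(c[0],c[1],c[2]+[0,0,dz])
  print("wall+x inner top ends",[proj(c2,P+5.5*ex+k*33*ey+[0,0,75]).round(1).tolist() for k in(-1,1)],"lip inner z55",[proj(c2,P-5.5*ex+k*33*ey+[0,0,55]).round(1).tolist() for k in(-1,1)],"dial z48",proj(c2,P+135*ey+[0,0,48]))
cv2.imwrite("pics/w6c.png",cv2.resize(im[0:300,160:480],(640,600),interpolation=3))
E
```

```text
[ 611.52166079 -338.19889221  183.99822272] [99.6  0.   0.1] spin 0.004332845832511367
[0.31005541 0.36867199 0.34526975] 7.624248754238365
wall+x inner top ends [[319.7, 125.5], [320.4, 59.6]] lip inner z55 [[310.0, 124.5], [310.1, 62.6]] dial z48 [315.70794454 -46.4735774 ]
wall+x inner top ends [[319.4, 124.3], [320.0, 63.4]] lip inner z55 [[310.4, 123.4], [310.4, 65.9]] dial z48 [315.66575229 -34.35676294]
```

View pics/w6c.png

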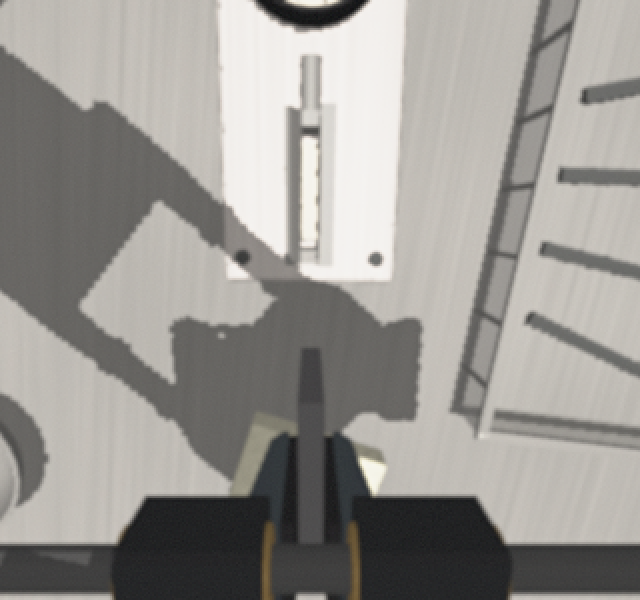

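The wrist crop (2x, offset 160,0) shows the slot at cols 301–320 and rows 128–250, matching my predicted pocket within about 1 mm. The held plate hangs upright at col 311, with its edge's top corner at row 405 and its foot at row 347. I'll solve for its offset along the hand.

```bash
python3 - <<'E'
from h import *
from scipy.optimize import fsolve
s=arm.snapshot("wrist");im=np.array(s["color"]).astype(int).sum(2)//3
print("col315 rows165-215",im[165:216,315].tolist());
for r in(178,190,198,208,250): print(r,im[r,300:332].tolist())
print("slot col315 rows55-140",im[55:140,315].tolist())
print("row95",im[95,295:340].tolist())
K=np.array(s["intrinsics"]);M=np.array(s["mount"])
def pr(p):
    q=K@(np.linalg.inv(M)@np.r_[p,1])[:3];return q[:2]/q[2]
print("mount",M.round(3).tolist())
for rt,rb in((202.5,173.5),(202,174),(203,173)):
  for foot in(0,5):
    f=lambda u:[pr([u[0]+30,0,u[1]])[1]-rt,pr([u[0]+30-foot,0,u[1]+85])[1]-rb]
    print(rt,rb,foot,fsolve(f,[0,-29]))
E
```

```text
col315 rows165-215 [102, 103, 101, 102, 101, 103, 104, 101, 91, 75, 66, 65, 66, 67, 68, 66, 65, 65, 67, 68, 68, 66, 69, 67, 66, 68, 68, 67, 67, 66, 68, 66, 68, 67, 68, 67, 70, 76, 79, 78, 78, 80, 81, 79, 77, 78, 80, 78, 78, 80, 79]
178 [101, 100, 99, 98, 100, 101, 102, 101, 101, 97, 83, 73, 66, 67, 67, 67, 67, 68, 68, 73, 87, 96, 99, 100, 99, 102, 103, 103, 102, 104, 104, 102]
190 [101, 98, 99, 99, 101, 100, 101, 102, 98, 87, 72, 67, 65, 66, 67, 68, 67, 67, 66, 68, 72, 86, 98, 101, 103, 104, 101, 103, 102, 101, 102, 99]
198 [98, 100, 99, 101, 103, 102, 102, 99, 90, 78, 70, 66, 69, 65, 68, 67, 66, 69, 67, 64, 68, 78, 92, 102, 104, 103, 104, 103, 102, 100, 101, 98]
208 [103, 101, 101, 99, 101, 100, 101, 100, 92, 81, 78, 78, 79, 79, 78, 79, 78, 78, 78, 76, 77, 81, 90, 99, 103, 101, 101, 100, 101, 100, 101, 102]
250 [53, 42, 32, 33, 26, 31, 33, 34, 44, 63, 74, 78, 79, 78, 78, 77, 79, 79, 80, 77, 77, 61, 47, 32, 30, 31, 31, 31, 33, 42, 50, 56]
slot col315 rows55-140 [206, 212, 212, 212, 212, 213, 213, 199, 163, 109, 79, 80, 101, 142, 203, 233, 238, 241, 241, 241, 241, 241, 241, 241, 241, 
[... 189 characters left out ...]
 241, 239, 237, 241, 241, 224, 169, 166, 195, 204, 204, 204, 204, 212, 227, 238, 240, 240, 241, 241, 234, 198]
row95 [240, 239, 240, 240, 241, 239, 226, 193, 168, 149, 132, 127, 125, 124, 154, 218, 241, 242, 241, 241, 242, 240, 220, 172, 178, 209, 216, 215, 216, 216, 219, 231, 240, 242, 242, 241, 241, 241, 241, 241, 241, 241, 241, 241, 241]
mount [[0.002, -0.955, -0.296, 83.954], [1.0, 0.002, 0.001, 0.28], [-0.0, -0.296, 0.955, -206.416], [0.0, 0.0, 0.0, 1.0]]
202.5 173.5 0 [ -4.14710488 -34.97063598]
202.5 173.5 5 [ 10.93794433 -79.4839728 ]
202 174 0 [ -6.3638181  -27.37362871]
202 174 5 [  9.16811389 -73.47752829]
203 173 0 [ -2.0735328  -42.05973794]
203 173 5 [ 12.59451041 -85.08852329]
```

```bash
python3 - <<'E'
from h import *
from scipy.optimize import fsolve
s=arm.snapshot("wrist");K=np.array(s["intrinsics"]);M=np.array(s["mount"]);Mi=np.linalg.inv(M)
def pr(p):
    q=K@(Mi@np.r_[p,1])[:3];return q[:2]/q[2]
for rt,rb in((201.6,173.4),(202,173.2),(201.3,173.6)):
    print(fsolve(lambda u:[pr([u[0]+30,0,u[1]])[1]-rt,pr([u[0]+30,0,u[1]+75])[1]-rb],[0,-29]))
for zt in(-53,-45,-29):   # top height rel. TCP fixed: offset from each row
    print(zt,[fsolve(lambda u:pr([u[0]+30,0,zt+h])[1]-r,0)[0].round(2) for r,h in((201.6,0),(173.4,75))])
# pocket: rows 64.3(far cheek top inner... ) in tool frame, floor heights below TCP for dz 0/10/25
for dz in(0,10,25):
    g=lambda r,z:fsolve(lambda u:pr([u[0],0,184+dz-z])[1]-r,100)[0].round(1)
    print(dz,"near cheek inner z55",g(123.5,55),"outer z55",g(131,55),"far cheek outer z55",g(62.5,55),"inner 55/34",g(66,55),g(68.6,34))
E
```

```text
[  1.82211339 -50.93324178]
[  2.84690065 -54.71230904]
[  0.88884568 -47.58276872]
-53 [np.float64(2.52), np.float64(2.29)]
-45 [np.float64(-0.17), np.float64(0.48)]
-29 [np.float64(-5.53), np.float64(-3.14)]
0 near cheek inner z55 67.6 outer z55 59.1 far cheek outer z55 132.6 inner 55/34 129.1 129.1
10 near cheek inner z55 67.1 outer z55 58.3 far cheek outer z55 134.0 inner 55/34 130.4 130.4
25 near cheek inner z55 66.4 outer z55 57.2 far cheek outer z55 136.2 inner 55/34 132.4 132.3
```

Solved: the holder's centre is 2.5 mm ahead of the TCP, and its top is about 53 mm above the reported TCP. That fits the stand (93 − 39.4), so the reported pose is true and the fingers are simply shorter than stated. The pocket centre is +100.1 mm along tool x and about −0.7 mm along y. With the holder at +0.4, I'll move dx = +97.5 and dy = −1.3.

Call:
play_rows(
  increments=[
    [-1,[15,-0.3,0],0],
    [-1,[30,-0.5,0],0],
    [-1,[30,-0.5,0],0],
    [-1,[15,0,0],0],
    [-1,[7.5,0,0],0],
    [-1,[0,0,20],0],
    [-1,[0,0,25],0],
    [-1,[0,0,18],0],
    [-1,[0,0,8],0],
    [-1,[0,0,0],0],
    [-1,[0,0,0],0],
    [-1,[0,0,0],0],
  ],
)

```text
time: 17.08
position: [599.0, -242.0, 114.5]
tool_rot: [[-0.126, 0.992, 0.002], [0.992, 0.126, -0.001], [-0.001, 0.001, -1.0]]
ft_force: [-0.8, 0.5, 0.1]
opening: 8.0
finger_force: 30.0
```

```bash
python3 - <<'E'
from h import *
c,im=shot("wrist","w7.png");o=arm.get_obs();print(o["position"],o["ft_force"],o["opening"])
g=im.astype(int).sum(2)//3
for r in(120,130,140,146,152,158,164,170,176,182,190,200,210):print(r,g[r,295:337].tolist())
R=np.array(o["tool_rot"]);p=np.array(o["position"])
for n,q in(("far cheek inner, lip",[30.5+2.5,-5.5+.0,p[2]-55]),("wall far top",[33+2.5,5.5,p[2]-75]),("holder top +x",[32.5,0,-53.6]),("holder bot",[32.5,0,21.4])):
    print(n,proj(c,p+R@np.array(q)))
E
```

```text
[ 599.0100275  -241.91903766  114.57858848] [-0.02642037 -0.31556194 -0.13582142] 7.556467407112655
120 [235, 235, 235, 234, 235, 237, 238, 238, 236, 235, 236, 235, 224, 183, 145, 147, 162, 175, 185, 192, 188, 179, 167, 155, 156, 191, 227, 237, 237, 236, 235, 235, 235, 235, 236, 237, 239, 239, 238, 237, 236, 235]
130 [230, 235, 236, 235, 235, 237, 239, 238, 237, 236, 236, 237, 235, 210, 155, 145, 164, 176, 186, 194, 193, 184, 173, 158, 155, 190, 228, 237, 238, 236, 236, 235, 235, 236, 236, 238, 239, 239, 238, 236, 235, 235]
140 [134, 136, 135, 134, 134, 136, 138, 138, 137, 135, 134, 139, 146, 146, 136, 142, 159, 174, 184, 189, 188, 179, 168, 155, 162, 208, 236, 239, 238, 237, 236, 236, 236, 236, 237, 239, 239, 238, 237, 236, 235, 235]
146 [134, 133, 135, 134, 134, 135, 138, 137, 140, 136, 135, 136, 132, 119, 98, 91, 93, 98, 100, 100, 99, 98, 95, 92, 97, 115, 133, 140, 137, 137, 136, 135, 135, 136, 137, 139, 153, 187, 219, 230, 234, 236]
152 [133, 134, 133, 134, 134, 136, 138, 138, 135, 122, 98, 86, 82, 82, 85, 86, 87, 87, 87, 88, 86, 86, 87, 84, 87, 85, 83, 83, 82, 83, 82, 83, 94, 11
[... 1063 characters left out ...]
, 86, 86, 84, 84, 85, 76, 68, 64, 65, 65, 65, 64, 67, 65, 63, 63, 71, 86, 97, 101, 100, 101, 99, 102, 112, 128, 134, 136, 135, 134, 134, 136, 136]
200 [132, 133, 132, 131, 127, 115, 99, 96, 89, 86, 86, 87, 83, 79, 69, 66, 65, 66, 68, 64, 66, 64, 64, 65, 66, 68, 73, 89, 98, 99, 98, 99, 103, 116, 128, 134, 135, 133, 132, 134, 134, 135]
210 [131, 133, 132, 133, 127, 115, 103, 93, 91, 88, 87, 86, 84, 79, 78, 75, 75, 76, 78, 75, 76, 77, 78, 76, 75, 75, 78, 89, 100, 100, 101, 101, 105, 116, 128, 134, 134, 134, 133, 135, 134, 135]
far cheek inner, lip [308.97057012 164.04300241]
wall far top [320.78581683 165.52828489]
holder top +x [314.38901104 201.9195499 ]
holder bot [314.60041619 173.28579938]
```

```bash
python3 - <<'E'
from h import *
im=cv2.imread("pics/w7.png");g=im.astype(int).sum(2)//3
print(g[135:180,314].tolist(),g[135:180,318].tolist())
o=arm.get_obs();s=arm.snapshot("wrist");c=cam(s,o);R=np.array(o["tool_rot"]);p=np.array(o["position"])
for x in(33,35.5,43.5):print(x,[proj(c,p+R@np.array([x,0,p[2]-z]))[1].round(1) for z in(55,34,20)])
E
```

```text
[193, 193, 193, 192, 194, 189, 168, 125, 101, 98, 99, 100, 101, 101, 96, 91, 84, 88, 92, 96, 99, 98, 98, 100, 99, 100, 106, 121, 132, 134, 135, 135, 135, 135, 134, 135, 135, 132, 115, 84, 64, 64, 63, 66, 64] [158, 157, 156, 159, 158, 155, 144, 120, 95, 91, 91, 92, 93, 91, 91, 88, 84, 84, 91, 94, 97, 97, 97, 97, 97, 97, 105, 116, 125, 129, 128, 129, 129, 129, 130, 128, 129, 125, 110, 81, 65, 63, 63, 65, 65]
33 [np.float64(164.1), np.float64(160.2), np.float64(158.0)]
35.5 [np.float64(161.5), np.float64(157.8), np.float64(155.7)]
43.5 [np.float64(153.2), np.float64(150.1), np.float64(148.3)]
```

Along the slot it's centred to within 0.3 mm. Sideways it needs about −1 mm (towards the flared lip), then I'll go down with force checks.

Call:
play_rows(
  increments=[
    [-1,[0,-1,0],0],
    [-1,[0,0,5],0],
    [-1,[0,0,5],0],
    [-1,[0,0,4],0],
    [-1,[0,0,4],0],
    [-1,[0,0,0],0],
  ],
)

```text
time: 17.68
position: [596.7, -241.2, 94.0]
tool_rot: [[-0.127, 0.992, -0.001], [0.992, 0.127, 0.001], [0.001, -0.001, -1.0]]
ft_force: [0.1, -0.7, -0.9]
opening: 7.4
finger_force: 30.0
```

Call:
play_rows(
  increments=[
    [-1,[0,0,3],0],
    [-1,[0,0,3],0],
    [-1,[0,0,3],0],
    [-1,[0,0,3],0],
    [-1,[0,0,0],0],
    [-1,[0,0,0],0],
  ],
)

```text
time: 18.18
position: [597.1, -241.4, 83.0]
tool_rot: [[-0.127, 0.992, -0.0], [0.992, 0.127, 0.0], [0.0, -0.0, -1.0]]
ft_force: [-0.4, -0.3, -0.2]
opening: 7.8
finger_force: 30.0
```

Call:
play_rows(
  increments=[
    [-1,[0,0,3],0],
    [-1,[0,0,3],0],
    [-1,[0,0,3],0],
    [-1,[0,0,3],0],
    [-1,[0,0,3],0],
    [-1,[0,0,0],0],
    [-1,[0,0,0],0],
  ],
)

```text
time: 18.77
position: [597.1, -241.4, 68.0]
tool_rot: [[-0.127, 0.992, -0.0], [0.992, 0.127, 0.0], [0.0, -0.0, -1.0]]
ft_force: [-0.1, -0.1, -0.1]
opening: 8.1
finger_force: 30.0
```

Call:
play_rows(
  increments=[
    [-1,[0,0,1],0],
    [-1,[0,0,1],0],
    [-1,[0,0,1],0],
    [-1,[0,0,1],0],
    [-1,[0,0,0],0],
    [-1,[0,0,0],0],
  ],
)

```text
time: 19.27
position: [597.3, -241.5, 64.4]
tool_rot: [[-0.127, 0.992, 0.0], [0.992, 0.127, -0.0], [-0.0, 0.0, -1.0]]
ft_force: [-1.0, -0.5, 2.5]
opening: 8.0
finger_force: 30.0
```

Seat contact where expected (z about 65.4). Pressing on.

Call:
play_rows(
  increments=[
    [-1,[0,0,1],0],
    [-1,[0,0,1],0],
    [-1,[0,0,1],0],
    [-1,[0,0,1],0],
    [-1,[0,0,0],0],
    [-1,[0,0,0],0],
  ],
)

```text
time: 19.77
position: [597.3, -241.5, 60.3]
tool_rot: [[-0.127, 0.992, 0.0], [0.992, 0.127, -0.0], [-0.0, 0.0, -1.0]]
ft_force: [-0.5, -0.2, 6.5]
opening: 7.7
finger_force: 30.0
```

Call:
play_rows(
  increments=[
    [-1,[0,0,1],0],
    [-1,[0,0,1],0],
    [-1,[0,0,0.5],0],
    [-1,[0,0,0],0],
    [-1,[0,0,0],0],
  ],
)

```text
time: 20.18
position: [597.4, -241.6, 57.9]
tool_rot: [[-0.127, 0.992, 0.0], [0.992, 0.127, -0.0], [-0.0, 0.0, -1.0]]
ft_force: [-0.5, 0.2, 7.5]
opening: 7.7
finger_force: 30.0
```

Call:
play_rows(
  increments=[
    [-1,[0,0,0.5],0],
    [-1,[0,0,0],0],
    [-1,[0,0,0],0],
    [-1,[0,0,0],0],
  ],
)

```text
time: 20.52
position: [597.4, -241.5, 57.5]
tool_rot: [[-0.127, 0.992, 0.0], [0.992, 0.127, -0.0], [-0.0, 0.0, -1.0]]
ft_force: [-1.8, 0.1, 7.8]
opening: 7.5
finger_force: 30.0
```

Call:
play_rows(
  increments=[
    [-1,[0,0,0.5],0],
    [-1,[0,0,0],0],
    [-1,[0,0,0],0],
    [-1,[0,0,0],0],
  ],
)

```text
time: 20.85
position: [597.5, -241.6, 57.4]
tool_rot: [[-0.127, 0.992, 0.001], [0.992, 0.127, -0.0], [-0.0, 0.001, -1.0]]
ft_force: [-1.4, 1.1, 12.6]
opening: 7.7
finger_force: 30.0
```

At the stop: z has stopped at 57.4 and the force jumped to 12.6 N. I'll check that it holds and where the pointer stands.

```bash
python3 - <<'E'
from h import *
c,im=shot("wrist","w8.png");o=arm.get_obs();print(o["position"],o["ft_force"],o["opening"])
g=cv2.cvtColor(im,cv2.COLOR_BGR2GRAY).astype(np.float32)
P=np.array([597.9,-239.5]);yw=.127;ey=np.array([-np.sin(yw),np.cos(yw)])
D=P+135*ey;print(D,proj(c,[*D,48]))
def samp(r,z,a):
    q=proj(c,[*(D+r*np.array([np.cos(a+yw),np.sin(a+yw)])),z]);return int(cv2.getRectSubPix(g,(1,1),(float(q[0]),float(q[1])))[0,0])
for r,z in((27,54),(30,54),(37,48),(40,48),(42,48)):
    print(r,[samp(r,z,np.deg2rad(d)) for d in range(-40,41,4)])
E
```

```text
[ 597.48964497 -241.57090192   57.3479164 ] [-2.42963737  1.86779203 13.47206216] 7.647034581444294
[ 580.80105146 -105.58724497] [315.66482166  27.55006272]
27 [240, 240, 240, 240, 240, 240, 239, 239, 240, 168, 139, 239, 219, 192, 148, 222, 150, 47, 41, 38, 42]
30 [239, 240, 240, 240, 240, 239, 239, 239, 240, 176, 138, 239, 239, 239, 239, 239, 236, 222, 143, 53, 41]
37 [237, 240, 239, 239, 239, 238, 239, 239, 239, 241, 64, 220, 239, 239, 238, 234, 238, 238, 239, 239, 240]
40 [161, 240, 239, 239, 239, 174, 239, 238, 239, 238, 50, 238, 238, 238, 239, 143, 238, 238, 238, 238, 239]
42 [215, 240, 240, 240, 240, 207, 240, 239, 239, 240, 126, 240, 239, 239, 238, 186, 239, 238, 238, 238, 238]
```

```bash
python3 -c "
from cell import arm
print(arm.hand_in())"
```

```text
the job is handed in; nothing more can be done
None
```

The job is handed in, with no verdict shown: the dial pointer is within about 1–2° of the zero mark, and the large label holder is still gripped and pressed against the seat's stop at about 13 N, after roughly 21 s of robot time.

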